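Draw the grooved track out of the stock rack and lay it on the panel's pencil line

ROBOT

A 7-joint arm with a two-finger parallel gripper is mounted at the origin on the work surface. World frame = base frame: x ahead of the robot, y to its left, z up, the work surface at z = 0. Lengths are in m, angles in degrees, forces in N, time in s.
With the tool pointing down it reaches from about 0.425 to 0.875 m from the base axis. Payload 4.7 kg.
Tool frame: the origin (TCP) lies on the centre line of the jaws, within the pads' length; the fingertips stand 8 mm ahead of it and the grasp point (between the pads) lies 11 mm behind it; z points along the fingers, x is the direction in which the jaws open and shut, and the axes are right-handed (so a half turn about z gives the same grasp; the last joint's range is limited). The gripper opens to 87 mm and grips with 3 to 60 N. Pads are 19 mm wide; open, the fingers measure 117 mm over their backs; the gripper's body (75 mm by 190 mm) begins 51 mm behind the grasp point.
Start: joints at [-62.619, 18.392, -4.016, 83.108, 1.295, 78.541, -3.26], TCP at [0.291, 0.581, 0.231] pointing down, gripper open.
Joint ranges: [-163.93, 163.93], [-17.29, 119.83], [-79.2, 71.16], [3.27, 140.29], [-89.18, 269.18], [5.43, 117.66], [-154.24, 154.24]. Speed limits (degrees/s): [147.25, 147.25, 180, 180, 180, 180, 180].

INTERFACE

Orientations are given as [roll, pitch, yaw] about the fixed x, y, z axes, in that order (R = Rz(yaw) Ry(pitch) Rx(roll)).
In Python, from cell import telemetry, read_camera, get_calibration, sign_off gives the robot as it stands. The module is installed in compiled form; this text tells all that it offers.
- The arm moves only by the tool carry_out, never from a script. Its arguments are lists of equal length, an entry for each row: "translation": the shift along the tool's x, y, z in cm, a list of three; "turn": the turn about the tool's z in rad; "gripper": the opening, from 0 (shut) to 1 (fully open). In form: {"translation": [[dx, dy, dz], ...], "turn": [turn, ...], "gripper": [gripper, ...]}. A call has 1 to 5 rows; each row is the pose to reach, as a shift and turn from the pose commanded when the call began, along the tool's axes at that moment; what a row does not reach only later rows make up. A row lasts 1/8 s, in which the tool goes at most 62.5 mm and 10.7 degrees, less where a joint would pass 70% of its speed; a pose out of reach is approached as far as the arm can. A call with a gripper value outside its range is refused whole. The fingers move at their own pace and stop on an object; "squeeze" is the grip in N (left out, the last holds). Time passes only in rows, so rows that repeat a pose let the fingers close. It gives the time, the measured TCP pose, the force and the opening at its end, in the units of the state.
- telemetry.get_obs(): the state, without advancing time (a new reading comes with each control period).
- read_camera(name): name is "scene" or "side" or "wrist"; returns the picture (400x640x3 uint8, red, green, blue); there is no depth.
- get_calibration(name): a dict with "fx", "fy", "cx", "cy" (pixels), "k1" (the pictures are not rectified: a ray, as slopes to the right and down, at radius r is drawn at 1 + k1 r^2 times it, then the intrinsics apply), "R" (3x3) and "t" (3): a world point X has camera coordinates R X + t. Camera axes: x right, y down, z forward; pixel columns grow to the right and rows downward; lengths in m; the calibration is good to about 2 mm. A picture is of the moment at which its call begins: read the wrist's pose just before it. get_calibration takes no time and is no camera call; for the wrist camera it gives the pose at the moment of the call.
- sign_off(): hands the job in, once; it reports no verdict.
The state is a dict: "time_s": time; "qpos": joint angles; "joint_velocities": joint speeds; "effort": joint torques, N m; "tool_pos": TCP position; "tool_rot": TCP orientation; "force": force on the tool from outside, world axes, zero at the start; "wrist_torque": the same for the moment, N m; "grip_width": finger opening in m.
Only numpy, scipy, OpenCV 4.12 (cv2) and the standard library are available. Lean on these libraries where they do the work, as an engineer would, in place of code of your own. Each camera call takes 0.05 s, during which the arm holds its last target.

TASK

Take the grooved aluminium track out of the stock rack: lift its end over the lip, draw it out endwise from under the roof, and lay it groove up on the plywood panel, lengthwise along the pencil line and centred on the cross mark. Set it down rather than dropping it, and leave the plain aluminium bar lying in the rack.

Things in the scene. Friction and masses are not known exactly. Their poses are not given: they have to be found in the camera images.
- track_mid (a point): Centre (half-way up) of the loose aluminium track: 240 mm long (y axis), 26 wide (x), 20 high (z), 0.15-0.3 kg, a 10 x 10 mm groove along its top. It lies groove up in any of the rack's 3 lanes, along the rack's y to 1 degree, its -y end 78 mm deep under the roof, +y end 6 mm short of the lip. To pass the lip its +y end must tilt up by 7 degrees (at most 9), then it is drawn to the rack's +y.
- bar_mid (a point): Centre of the loose plain aluminium bar, same outside size as the track (240 x 26 x 20 mm, long axis y) but with a flat top and no groove; it lies in another lane. The third lane holds a loose wooden stick of the same size.
- rack: Fixed wooden rack 250 (x) x 270 mm (y), origin under its centre, on the table. 36 mm lanes along y at x = -85, 0, 85. Stock rests 25 mm above the table on bearers at y -135..-45 and 85..135; between them a 5 mm base board only (finger room). Closed roof over y -135..-45: underside 59, top 67 mm above the table. Lip across the open end, y 123..135, top 43 above the table (18 above the bearer).
- panel_mid (a point): Centre of the top face of a plywood panel 270 mm (y) x 150 mm (x) x 12 mm thick, fixed to the table; the top is 12 mm above the table. A pencil line runs along its y axis through this point, with a short cross mark here. z up.
Not all that is in view belongs to the job. What is shaped like the part that bears track_mid but red is not meant.

How it is judged:
By the outcome, as a careful person would: the job done as asked, in the order asked, and still so for the second after the job is handed in, with the robot touching nothing.
It also fails if it takes over 38 s, if anything falls off the work surface, if the arm or the gripper's body presses on something with over 40 N, if the wrist force passes 120 N, or if a joint passes its speed limit or range.

## Working session

There is one attempt and no reset: what is moved stays moved. The work goes in short steps, Python scripts to look and compute and a tool call to move; the robot and the scene stay as the last step left them, time stands still between calls to the robot, and variables do not carry over. Pictures are saved under pics/ and viewed, and the job is handed in when it is done.

Besides the shell and the picture viewer there is one more tool, called in YAML: its name, and indented under it one key for each argument. carry_out: Moves the arm, as the interface text tells. Its arguments: {"type":"object","properties":{"translation":{"type":"array","items":{"type":"array","items":{"type":"number"}}},"turn":{"type":"array","items":{"type":"number"}},"gripper":{"type":"array","items":{"type":"number"}},"squeeze":{"type":"number"}},"required":["translation","turn","gripper"]}

```bash
mkdir -p pics; python3 - <<'E'
from cell import telemetry, read_camera, get_calibration
import cv2
o=telemetry.get_obs()
print({k:(o[k]) for k in ('time_s','tool_pos','tool_rot','force','grip_width')})
for n in("scene","side","wrist"):
    c=get_calibration(n);print(n,c)
    im=read_camera(n);cv2.imwrite(f"pics/{n}0.png",im[:,:,::-1])
E
```

```text
{'time_s': 0.0, 'tool_pos': array([0.29057594, 0.58083801, 0.22948548]), 'tool_rot': array([1.79991737e+02, 1.07093199e-01, 6.34286241e+01]), 'force': array([ 0.3232043 , -0.17670873, -0.49654636]), 'grip_width': 0.08734481503328341}
scene {'fx': 464.71648323458106, 'fy': 464.71648323458106, 'cx': 314.3831117734322, 'cy': 198.44621704042865, 'k1': -0.13940432557332547, 'R': array([[ 0.29676233,  0.95494309, -0.00397685],
       [ 0.79422694, -0.24912544, -0.5542022 ],
       [-0.5302223 ,  0.16130782, -0.83237257]]), 't': array([-0.02734559, -0.3729522 ,  1.42179264])}
side {'fx': 505.79146693230643, 'fy': 505.79146693230643, 'cx': 317.4974323198033, 'cy': 198.72258163496852, 'k1': 0.00312137728316028, 'R': array([[ 0.97320455, -0.22987458, -0.00553038],
       [-0.15981422, -0.65891077, -0.73504831],
       [ 0.16532489,  0.71623619, -0.67799218]]), 't': array([-0.50213024,  0.05667456,  1.45653716])}
wrist {'fx': 276.2504637965657, 'fy': 276.2504637965657, 'cx': 323.1889433524433, 'cy': 202.06145414618072, 'k1': -0.04106339179299201, 'R': array([[ 0.4479471 ,  0.89405748, -0.00214647],
       [ 0.86234994, -0.43142455,  0.26500081],
       [ 0.23599992, -0.12055735, -0.9642458 ]]), 't': array([-0.64833579, -0.03139569,  0.391995  ])}
```

View pics/scene0.png

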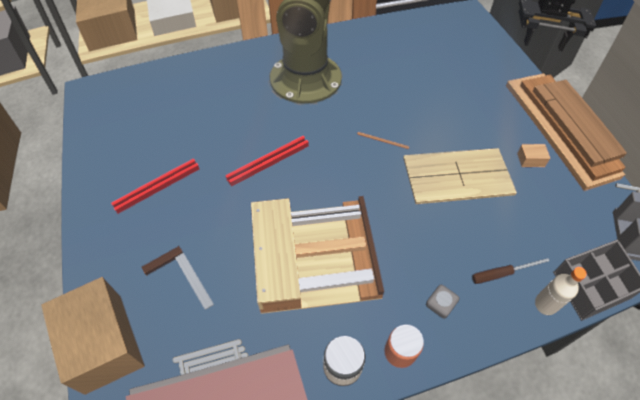

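View pics/side0.png

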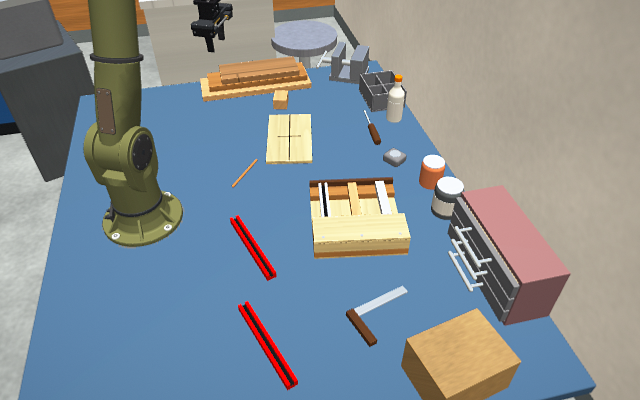

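View pics/wrist0.png

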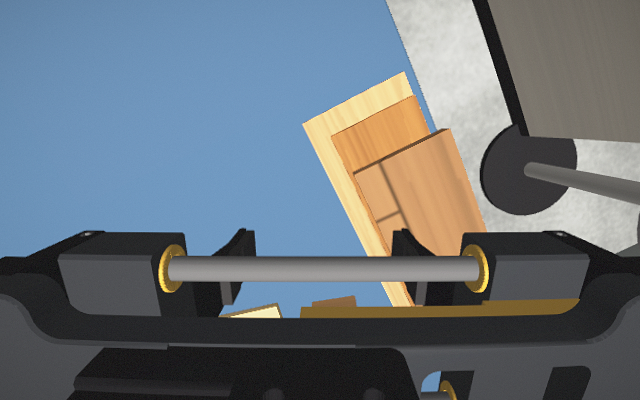

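```bash
python3 - <<'E'
import cv2,numpy as np
s=cv2.imread('pics/scene0.png')
a=cv2.resize(s[190:315,240:390],None,fx=5,fy=4.8,interpolation=cv2.INTER_CUBIC)
cv2.imwrite('pics/crop_rack_scene.png',a)
s=cv2.imread('pics/side0.png')
cv2.imwrite('pics/crop_rack_side.png',cv2.resize(s[170:260,300:415],None,fx=6,fy=6,interpolation=cv2.INTER_CUBIC))
s=cv2.imread('pics/scene0.png')
cv2.imwrite('pics/crop_panel.png',cv2.resize(s[140:210,395:525],None,fx=6,fy=6,interpolation=cv2.INTER_CUBIC))
E
```

```text
(no output)
```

View pics/crop_rack_scene.png

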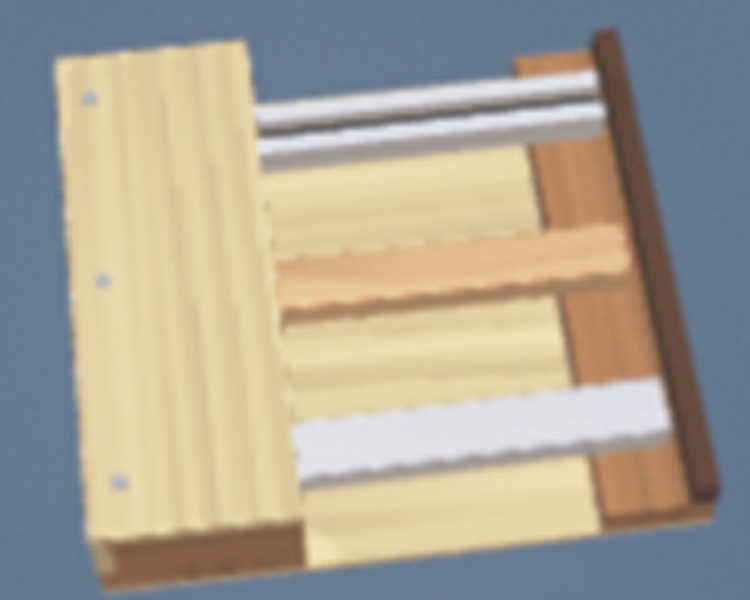

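View pics/crop_rack_side.png

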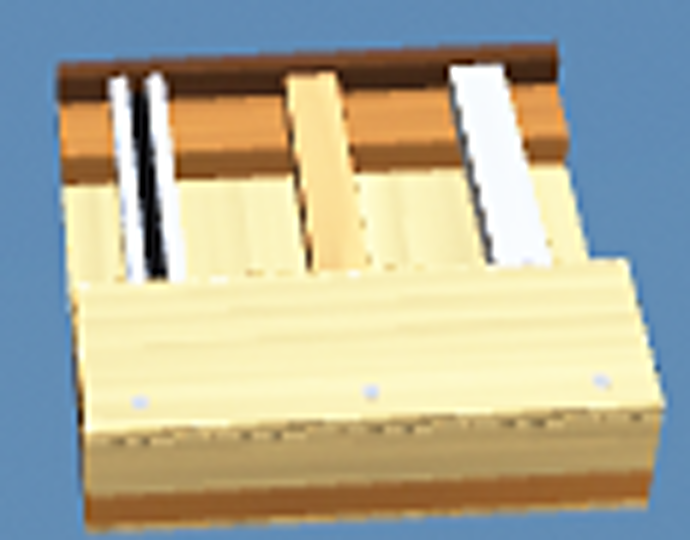

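View pics/crop_panel.png

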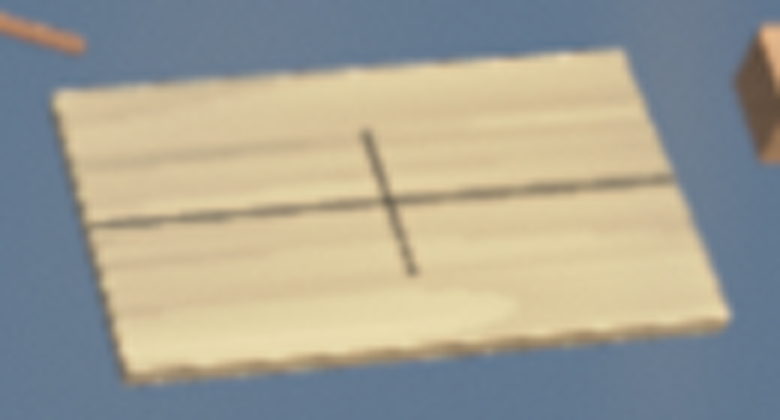

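```bash
cat > h.py <<'E'
import numpy as np,cv2
from cell import telemetry, read_camera, get_calibration
def ray(n,px,z,c=None):
    c=c or get_calibration(n); R=np.array(c['R']);t=np.array(c['t'])
    out=[]
    for u,v in np.atleast_2d(px):
        d=np.array([(u-c['cx'])/c['fx'],(v-c['cy'])/c['fy']]);s=d.copy()
        for _ in range(20): s=d/(1+c['k1']*(s@s))
        w=R.T@np.array([*s,1]);o=-R.T@t
        out.append(o+w*(z-o[2])/w[2])
    return np.array(out)
def crop(p,off,s): return (np.array(p,float)+.5)/np.array(s)-.5+np.array(off)
def fit(A,B):  # rack pts -> world
    A=np.array(A,float)[:,:2];B=np.array(B)[:,:2];a=A-A.mean(0);b=B-B.mean(0)
    th=np.arctan2((a[:,0]*b[:,1]-a[:,1]*b[:,0]).sum(),(a*b).sum())
    M=np.array([[np.cos(th),-np.sin(th)],[np.sin(th),np.cos(th)]])
    t=B.mean(0)-M@A.mean(0)
    return np.degrees(th),t,B-(A@M.T+t)
E
python3 - <<'E'
from h import *
np.set_printoptions(precision=4,suppress=True)
S=lambda p:crop(p,(240,190),(5,4.8)); D=lambda p:crop(p,(300,170),(6,6)); P=lambda p:crop(p,(395,140),(6,6))
r1=ray('scene',S([(56,60),(247,42),(302,522),(90,537)]),.067)
print('roof scene',r1,np.linalg.norm(np.roll(r1,-1,0)-r1,axis=1))
l1=ray('scene',S([(596,32),(617,30),(718,492),(695,500)]),.043);print('lip',l1)
r2=ray('side',D([(78,288),(628,258),(663,407),(88,433)]),.067)
print('roof side',r2,np.linalg.norm(np.roll(r2,-1,0)-r2,axis=1))
l2=ray('side',D([(58,65),(555,43)]),.043);print('lip side outer',l2)
mod=[(-.125,-.135),(-.125,-.045),(.125,-.045),(.125,-.135)]
# determine: rack +y -> world ? 
print(fit(mod,r1)); print(fit([(-.125,-.045),(.125,-.045),(.125,-.135),(-.125,-.135)],r2))
print(fit(mod+[(-.125,.135),(.125,.135)],np.vstack([r1,l1[1:3]])))
print(fit([(-.125,-.045),(.125,-.045),(.125,-.135),(-.125,-.135),(-.125,.135),(.125,.135)],np.vstack([r2,l2])))
print('track top scene', ray('scene',S([(257,105),(597,72),(260,155),(605,118)]),.045))
print('track top side', ray('side',D([(110,77),(162,74),(130,283),(185,281)]),.045))
print('bar', ray('scene',S([(292,425),(660,380),(303,475),(670,425)]),.045))
p=ray('scene',P([(55,92),(625,50),(730,318),(125,378)]),.012);print('panel',p,np.linalg.norm(np.roll(p,-1,0)-p,axis=1))
print(fit([(-.075,-.135),(-.075,.135),(.075,.135),(.075,-.135)],p))
q=ray('scene',P([(390,202),(92,224),(672,179),(366,132),(413,272)]),.012);print('cross',q, np.degrees(np.arctan2(-(q[2]-q[1])[0],(q[2]-q[1])[1])))
E
```

```text
roof scene [[ 0.4439 -0.2653  0.067 ]
 [ 0.4606 -0.1768  0.067 ]
 [ 0.707  -0.222   0.067 ]
 [ 0.6879 -0.3077  0.067 ]] [0.0901 0.2505 0.0879 0.2476]
lip [[ 0.4896 -0.0106  0.043 ]
 [ 0.4915 -0.0005  0.043 ]
 [ 0.7379 -0.046   0.043 ]
 [ 0.7385 -0.0568  0.043 ]]
roof side [[ 0.4608 -0.1775  0.067 ]
 [ 0.7069 -0.2172  0.067 ]
 [ 0.6891 -0.3074  0.067 ]
 [ 0.4454 -0.264   0.067 ]] [0.2492 0.0918 0.2475 0.0879]
lip side outer [[ 0.4913  0.0018  0.043 ]
 [ 0.737  -0.0405  0.043 ]]
(np.float64(-10.299362414101216), array([ 0.591 , -0.1544]), array([[ 0.0001, -0.0004],
       [ 0.0007, -0.0005],
       [ 0.0011, -0.0009],
       [-0.0019,  0.0018]]))
(np.float64(-9.744005363789794), array([ 0.5908, -0.1528]), array([[ 0.0008, -0.0015],
       [ 0.0005,  0.0011],
       [-0.002 , -0.0003],
       [ 0.0007,  0.0007]]))
(np.float64(-10.325889074215507), array([ 0.5908, -0.155 ]), array([[ 0.0003,  0.0001],
       [ 0.0008,  0.    ],
       [ 0.0013, -0.0003],
       [-0.0017,  0.0024],
       [-0.0005, -0.0007],
       [-0.0001, -0.0015]]))
(np.float64(-9.791344017956712), array([ 0.591 , -0.
[... 279 characters left out ...]
-0.0248  0.045 ]]
track top side [[ 0.5138 -0.0154  0.045 ]
 [ 0.5394 -0.0193  0.045 ]
 [ 0.4894 -0.1583  0.045 ]
 [ 0.5143 -0.163   0.045 ]]
bar [[ 0.6525 -0.2112  0.045 ]
 [ 0.6797 -0.0507  0.045 ]
 [ 0.6773 -0.2135  0.045 ]
 [ 0.7019 -0.0546  0.045 ]]
panel [[0.3816 0.1605 0.012 ]
 [0.436  0.4254 0.012 ]
 [0.5823 0.3936 0.012 ]
 [0.5309 0.1275 0.012 ]] [0.2704 0.1498 0.271  0.1529]
(np.float64(-11.52762465182733), array([0.4827, 0.2767]), array([[-0.0006,  0.001 ],
       [-0.0002,  0.0014],
       [-0.0009, -0.0005],
       [ 0.0017, -0.002 ]]))
cross [[0.4819 0.2777 0.012 ]
 [0.4538 0.1465 0.012 ]
 [0.5083 0.4077 0.012 ]
 [0.4436 0.2854 0.012 ]
 [0.5187 0.2699 0.012 ]] -11.7957980045856
```

Candidates (scene pixels): grooved grey piece at (330,213), flat grey bar at (335,280), wooden stick at (330,247), red channels at (155,185) and (267,160). The track is (330,213): it is grey, and both enlarged crops show the dark groove between two light ribs. The flat-topped bar in the far lane and the red channels are not meant. The measured roof (0.250 x 0.089) and panel (0.271 x 0.151) agree with the sizes given. Moving above the track.

carry_out:
  translation:
    - [-4,4.1,0]
    - [-8,8.2,0]
    - [-12,12.4,0]
    - [-16,16.5,0]
    - [-20,20.6,0]
  turn: [0.11,0.22,0.33,0.44,0.55]
  gripper: [0.8,0.7,0.65,0.65,0.65]
  squeeze: 5

```text
time_s: 0.78
tool_pos: [0.3859, 0.3083, 0.2304]
tool_rot: [-180.0, -0.0, 31.7]
force: [0.8, -0.1, 0.7]
grip_width: 0.0575
```

```bash
cat >> h.py <<'E'
def plan(x,y,z,yaw):
    o=telemetry.get_obs();p=o['tool_pos'];r=o['tool_rot']
    from scipy.spatial.transform import Rotation as Ro
    R=Ro.from_euler('xyz',r,degrees=True).as_matrix()
    d=R.T@(np.array([x,y,z])-p)*100
    print('t',o['time_s'],'pos',np.round(p,4),'rot',np.round(r,2),'F',np.round(o['force'],1),'w',round(o['grip_width'],4))
    print('move cm',np.round(d,2),'turn rad',round(-np.radians((yaw-r[2]+180)%360-180),4))
E
python3 -c "
from h import *
plan(.5182,-.0679,.17,-10.1)"
```

```text
t 0.775 pos [0.3859 0.3083 0.2304] rot [-1.80e+02 -1.00e-02  3.17e+01] F [ 0.8 -0.1  0.7] w 0.0575
move cm [-8.52 38.96  6.04] turn rad 0.7296
```

carry_out:
  translation:
    - [-1.2,5.5,0.8]
    - [-2.4,11.1,1.7]
    - [-3.7,16.7,2.6]
    - [-4.9,22.3,3.5]
    - [-6.1,27.8,4.3]
  turn: [0.11,0.22,0.33,0.44,0.55]
  gripper: [0.65,0.65,0.65,0.65,0.65]

```text
time_s: 1.4
tool_pos: [0.481, 0.0403, 0.1873]
tool_rot: [-180.0, -0.0, 0.2]
force: [0.4, 0.1, 0.1]
grip_width: 0.0568
```

```bash
python3 -c "
from h import *
plan(.5182,-.0679,.15,-10.1)"
```

```text
t 1.4 pos [0.481  0.0403 0.1873] rot [-1.7997e+02 -2.0000e-02  2.0000e-01] F [0.4 0.1 0.1] w 0.0568
move cm [ 3.68 10.83  3.73] turn rad 0.1797
```

carry_out:
  translation:
    - [1.8,5.4,1.8]
    - [3.7,10.8,3.7]
    - [3.7,10.8,3.7]
    - [3.7,10.8,3.7]
  turn: [0.09,0.18,0.18,0.18]
  gripper: [0.65,0.65,0.65,0.65]

```text
time_s: 1.9
tool_pos: [0.5182, -0.065, 0.1503]
tool_rot: [-180.0, 0.1, -9.9]
force: [0.1, 1.1, -0.0]
grip_width: 0.0567
```

```bash
python3 -c "
from h import *
plan(.5182,-.0679,.034,-10.1)
c=get_calibration('wrist');im=read_camera('wrist');cv2.imwrite('pics/w1.png',im[:,:,::-1])
import pickle;pickle.dump(c,open('cw1.pkl','wb'))"
```

```text
t 1.9 pos [ 0.5182 -0.065   0.1503] rot [-1.7997e+02  5.0000e-02 -9.8900e+00] F [ 0.1  1.1 -0. ] w 0.0567
move cm [ 0.06  0.29 11.63] turn rad 0.0037
```

View pics/w1.png

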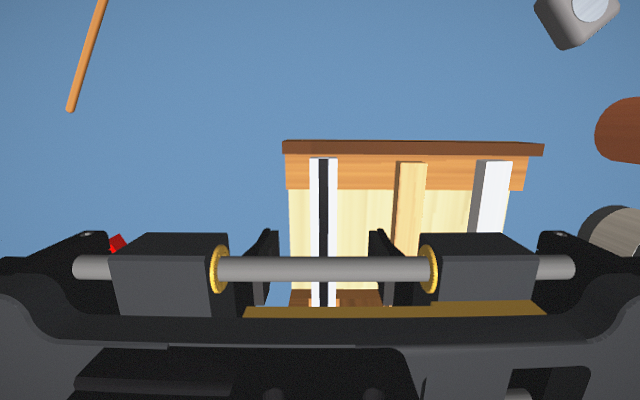

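Wrist view: the grooved track is at columns about 310–337 with its +y end at row about 158, between the jaws. The wooden stick is at 411 and the flat bar at 490. I'll measure the track's edges here.

```bash
python3 - <<'E'
from h import *
import pickle;c=pickle.load(open('cw1.pkl','rb'))
im=cv2.imread('pics/w1.png').astype(int)
for r in (164,175,185,200,210,220,225):
    row=im[r,295:350]; sat=row.max(1)-row.min(1)
    m=np.where((sat<35))[0]+295
    m=m[(m>300)&(m<345)]
    a,b=m.min()-.5,m.max()+.5
    p=ray('wrist',[(a,r),(b,r)],.045,c); mid=p.mean(0)
    q=mid[:2]-np.array([.591,-.154]);th=np.radians(-10.1)
    print(r,a,b,p[:,:2].round(4).tolist(),'w',np.linalg.norm(p[1]-p[0]).round(4),'rack',(q@[np.cos(th),np.sin(th)]).round(4),(q@[-np.sin(th),np.cos(th)]).round(4))
col=im[150:170,312:317].mean(1).round().astype(int);print([(150+i,*v) for i,v in enumerate(col)])
print(ray('wrist',[(323.5,158)],.045,c))
E
```

```text
164 308.5 337.5 [[0.51, -0.0253], [0.5369, -0.03]] w 0.0274 rack -0.0887 0.1125
175 308.5 336.5 [[0.508, -0.0356], [0.5343, -0.0402]] w 0.0267 rack -0.0891 0.102
185 309.5 336.5 [[0.5071, -0.0453], [0.5327, -0.0498]] w 0.026 rack -0.0886 0.0923
200 308.5 337.5 [[0.5034, -0.0599], [0.5313, -0.0647]] w 0.0283 rack -0.0886 0.0774
210 309.5 336.5 [[0.5025, -0.0701], [0.5287, -0.0746]] w 0.0266 rack -0.0885 0.0672
220 309.5 336.5 [[0.5006, -0.0803], [0.5271, -0.0849]] w 0.0269 rack -0.0885 0.0568
225 309.5 336.5 [[0.4996, -0.0855], [0.5262, -0.0901]] w 0.027 rack -0.0885 0.0515
[(150, np.int64(52), np.int64(76), np.int64(116)), (151, np.int64(51), np.int64(75), np.int64(115)), (152, np.int64(50), np.int64(74), np.int64(115)), (153, np.int64(53), np.int64(80), np.int64(122)), (154, np.int64(71), np.int64(119), np.int64(177)), (155, np.int64(84), np.int64(150), np.int64(220)), (156, np.int64(104), np.int64(140), np.int64(187)), (157, np.int64(129), np.int64(129), np.int64(129)), (158, np.int64(206), np.int64(195), np.int64(193)), (159, np.int64(250), np.int64(246), np.int64(244)), (160, np.int64(248), np.int64(247), np.int64(246)), (161, np.int64(247), np.int64(246), np.int64(245)), (162, np.int64(247), np.int64(245), np.int64(245)), (163, np.int64(247), np.int64(245), np.int64(244)), (164, np.int64(247), np.int64(245), np.int64(244)), (165, np.int64(247), np.int64(245), np.int64(244)), (166, np.int64(247), np.int64(245), np.int64(244)), (167, np.int64(247), np.int64(245), np.int64(244)), (168, np.int64(247), np.int64(245), np.int64(244)), (169, np.int64(247), np.int64(245), np.int64(244))]
[[ 0.52486947 -0.0221906   0.045     ]]
```

carry_out:
  translation:
    - [0,0.3,4]
    - [0,0.3,8]
    - [0,0.3,10.5]
    - [0,0.3,11.6]
    - [0,0.3,11.6]
  turn: [0.004,0.004,0.004,0.004,0.004]
  gripper: [0.65,0.65,0.65,0.65,0.65]

```text
time_s: 2.58
tool_pos: [0.518, -0.0675, 0.0346]
tool_rot: [-180.0, 0.0, -10.0]
force: [0.4, -0.0, -0.2]
grip_width: 0.0567
```

```bash
python3 -c "
from h import *
plan(.5172,-.0677,.034,-10.1)
im=read_camera('side');cv2.imwrite('pics/s2.png',cv2.resize(im[140:270,280:430,::-1],None,fx=4,fy=4))"
```

```text
t 2.575 pos [ 0.518  -0.0675  0.0346] rot [-1.7998e+02  2.0000e-02 -1.0030e+01] F [ 0.4 -0.  -0.2] w 0.0567
move cm [-0.07  0.04  0.06] turn rad 0.0012
```

View pics/s2.png

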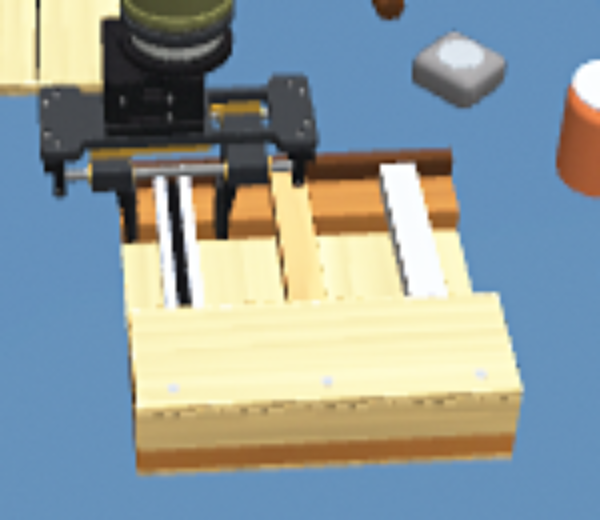

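The jaws straddle the track in the near lane and clear the stick. Closing gently.

carry_out:
  translation:
    - [-0.1,0,0]
    - [-0.1,0,0]
    - [-0.1,0,0]
    - [-0.1,0,0]
  turn: [0,0,0,0]
  gripper: [0.25,0.2,0.2,0.2]
  squeeze: 6

```text
time_s: 3.12
tool_pos: [0.5172, -0.0685, 0.0348]
tool_rot: [-180.0, -0.0, -10.1]
force: [0.1, 0.7, 1.8]
grip_width: 0.0262
```

carry_out:
  translation:
    - [0,0.05,-0.5]
    - [0,0.1,-1.1]
    - [0,0.2,-1.8]
    - [0,0.25,-2.4]
    - [0,0.25,-2.4]
  turn: [0,0,0,0,0]
  gripper: [0.2,0.2,0.2,0.2,0.2]

```text
time_s: 3.75
tool_pos: [0.5169, -0.0711, 0.0592]
tool_rot: [-180.0, -0.0, -10.2]
force: [-0.7, -0.7, -1.7]
grip_width: 0.0258
```

```bash
python3 -c "
from h import *
plan(.5172,-.0677,.034,-10.1)
im=read_camera('side');cv2.imwrite('pics/s3.png',cv2.resize(im[140:270,280:430,::-1],None,fx=4,fy=4))
import pickle;c=get_calibration('wrist');pickle.dump(c,open('cw3.pkl','wb'))
im=read_camera('wrist');cv2.imwrite('pics/w3.png',im[:,:,::-1])"
```

```text
t 3.75 pos [ 0.5169 -0.0711  0.0592] rot [-1.7998e+02 -5.0000e-02 -1.0160e+01] F [-0.7 -0.7 -1.7] w 0.0258
move cm [-0.03 -0.34  2.52] turn rad -0.0011
```

View pics/s3.png

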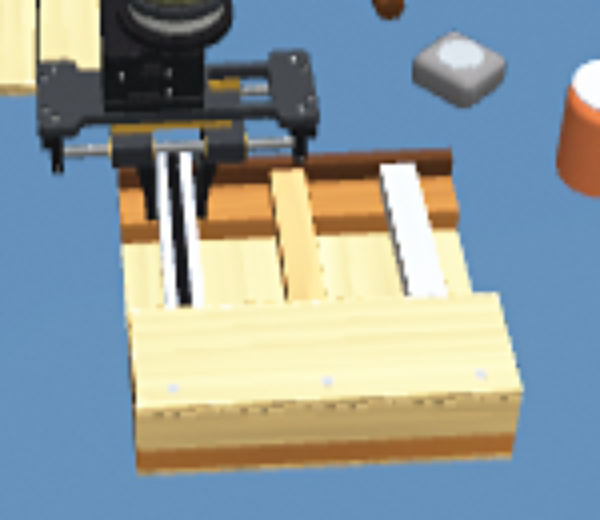

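View pics/w3.png

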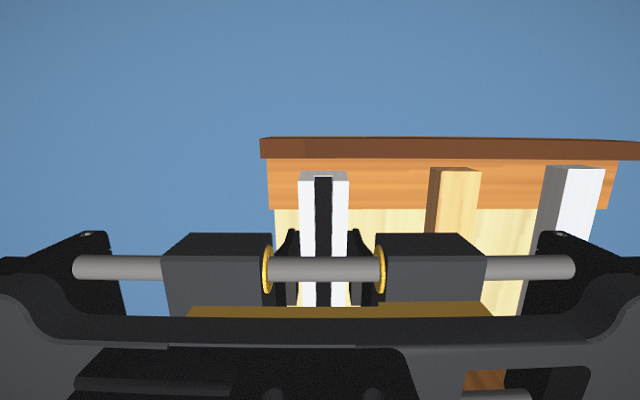

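```bash
python3 - <<'E'
from h import *
import pickle
im=cv2.imread('pics/w3.png')
cv2.imwrite('pics/w3c.png',cv2.resize(im[130:320,240:410],None,fx=4,fy=3.1,interpolation=cv2.INTER_CUBIC))
I=im.astype(int)
for r in (176,180,186,195,205,215,225):
    row=I[r,280:370]; sat=row.max(1)-row.min(1); m=np.where(sat<30)[0]+280
    print(r,m.min(),m.max())
print([(r,*I[r,303:312].mean(0).astype(int)) for r in range(166,184)])
E
```

```text
176 300 346
180 299 347
186 298 348
195 298 348
205 299 347
215 299 347
225 299 347
[(166, np.int64(88), np.int64(152), np.int64(219)), (167, np.int64(86), np.int64(149), np.int64(216)), (168, np.int64(84), np.int64(147), np.int64(215)), (169, np.int64(82), np.int64(148), np.int64(218)), (170, np.int64(122), np.int64(154), np.int64(201)), (171, np.int64(159), np.int64(159), np.int64(159)), (172, np.int64(156), np.int64(159), np.int64(162)), (173, np.int64(155), np.int64(158), np.int64(162)), (174, np.int64(155), np.int64(158), np.int64(162)), (175, np.int64(157), np.int64(159), np.int64(164)), (176, np.int64(158), np.int64(161), np.int64(166)), (177, np.int64(155), np.int64(158), np.int64(163)), (178, np.int64(155), np.int64(157), np.int64(163)), (179, np.int64(153), np.int64(156), np.int64(161)), (180, np.int64(168), np.int64(169), np.int64(173)), (181, np.int64(240), np.int64(232), np.int64(230)), (182, np.int64(249), np.int64(247), np.int64(246)), (183, np.int64(247), np.int64(245), np.int64(243))]
```

View pics/w3c.png

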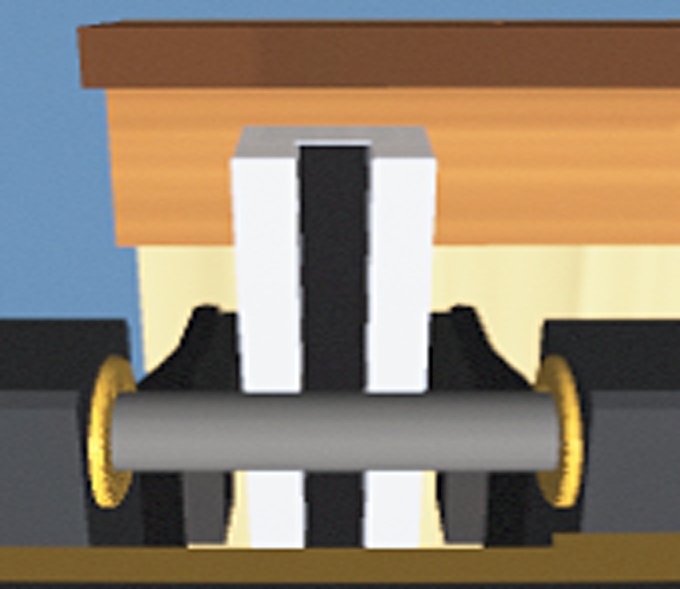

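```bash
python3 - <<'E'
from h import *
import pickle
from scipy.optimize import fsolve
c=pickle.load(open('cw3.pkl','rb'))
th=np.radians(-10.15);yd=np.array([-np.sin(th),np.cos(th)]);tool=np.array([.5169,-.0711])
def yz(px,z): return (ray('wrist',[px],z,c)[0][:2]-tool)@yd
for w0,w1 in ((297.5,349),(298,348.5)):
  for z in (.07,.075,.08,.085):
    a=ray('wrist',[(w0,181),(w1,181)],z,c);wd=np.linalg.norm(a[0]-a[1])
    yt=yz((323,180.7),z)
    # bottom point at row 170.5 at 20mm
    f=lambda q:yz((323,170.7),z-.02*np.cos(q))-(yt+.02*np.sin(q))
    q=fsolve(lambda v:[f(v[0])],[.1])[0]
    print(z,'width',round(wd,4),'end y from tool',round(yt,4),'tilt',round(np.degrees(q),2),'expected end y for 45.5', round(.0455*np.cos(q),4))
E
```

```text
0.07 width 0.0273 end y from tool 0.0442 tilt 6.4 expected end y for 45.5 0.0452
0.075 width 0.0264 end y from tool 0.0452 tilt 5.86 expected end y for 45.5 0.0453
0.08 width 0.0254 end y from tool 0.0462 tilt 5.32 expected end y for 45.5 0.0453
0.085 width 0.0245 end y from tool 0.0471 tilt 4.78 expected end y for 45.5 0.0453
0.07 width 0.0268 end y from tool 0.0442 tilt 6.4 expected end y for 45.5 0.0452
0.075 width 0.0259 end y from tool 0.0452 tilt 5.86 expected end y for 45.5 0.0453
0.08 width 0.0249 end y from tool 0.0462 tilt 5.32 expected end y for 45.5 0.0453
0.085 width 0.024 end y from tool 0.0471 tilt 4.78 expected end y for 45.5 0.0453
```

The track has pivoted to about 6–7°. I'll ease the grip so its tail rests on the bearer, and lift slightly more.

carry_out:
  translation:
    - [0,0,0]
    - [0,0,-0.1]
    - [0,0,-0.2]
    - [0,0,-0.2]
  turn: [0,0,0,0]
  gripper: [0.2,0.2,0.2,0.2]
  squeeze: 3.5

```text
time_s: 4.35
tool_pos: [0.5165, -0.0709, 0.0606]
tool_rot: [-180.0, 0.0, -10.1]
force: [-0.3, -0.0, -1.8]
grip_width: 0.0263
```

```bash
cat > tilt.py <<'E'
from h import *
from scipy.optimize import fsolve
import sys
o=telemetry.get_obs();c=get_calibration('wrist');im=read_camera('wrist')
cv2.imwrite(f'pics/{sys.argv[1]}.png',im[:,:,::-1]);I=im.astype(int)
print(o['time_s'],o['tool_pos'].round(4),o['tool_rot'].round(2),o['force'].round(1),o['wrist_torque'].round(2),round(o['grip_width'],4))
g=I[100:230,303:312].mean(1)
sat=g.max(1)-g.min(1);br=g.mean(1)
top=[r for r in range(60,129) if br[r]>200 and sat[r]<20][0]
k=top
while sat[k-1]<25: k-=1
# subpixel
fr=(br[top-1]-158)/(246-158) if br[top-1]>158 else 0
et=100+top-.5-fr; eb=100+k-.5
print('rows end top',et,'bottom',eb,'sat near',sat[k-2:k+2])
r=int(et)+4
row=I[r,270:380];m=np.where(row.max(1)-row.min(1)<30)[0]+270;print('cols',m.min(),m.max())
th=np.radians(o['tool_rot'][2]);yd=np.array([-np.sin(th),np.cos(th)])
yz=lambda px,z:(ray('wrist',[px],z,c)[0][:2]-o['tool_pos'][:2])@yd
for dz in (.012,.016,.02,.024):
    z=o['tool_pos'][2]+dz
    a=ray('wrist',[(m.min()-.5,et+1),(m.max()+.5,et+1)],z,c);yt=yz((323,et),z)
    q=fsolve(lambda v:[yz((323,eb),z-.02*np.cos(v[0]))-yt-.02*np.sin(v[0])],[.1])[0]
    print('ztop',round(z,4),'width',np.linalg.norm(a[0]-a[1]).round(4),'endy',round(yt,4),'tilt',np.degrees(q).round(2))
E
python3 tilt.py w4
```

```text
4.35 [ 0.5165 -0.0709  0.0606] [-1.800e+02  1.000e-02 -1.015e+01] [-0.3 -0.  -1.8] [-0.13  0.01  0.  ] 0.0263
rows end top 180.5 bottom 170.5 sat near [136.22222222  79.66666667   0.77777778   6.77777778]
cols 298 348
ztop 0.0726 width 0.0269 endy 0.0444 tilt 6.34
ztop 0.0766 width 0.0262 endy 0.0452 tilt 5.9
ztop 0.0806 width 0.0254 endy 0.0459 tilt 5.47
ztop 0.0846 width 0.0247 endy 0.0467 tilt 5.04
```

carry_out:
  translation:
    - [0,0,0.15]
    - [0,0,0.3]
    - [0,0,0.3]
  turn: [0,0,0]
  gripper: [0.2,0.2,0.2]

```text
time_s: 4.78
tool_pos: [0.5166, -0.0706, 0.0574]
tool_rot: [-180.0, 0.0, -10.1]
force: [1.2, 0.8, -1.6]
grip_width: 0.0257
```

carry_out:
  translation:
    - [0,0,0]
    - [0,0,0]
    - [0,0,0]
  turn: [0,0,0]
  gripper: [0.2,0.2,0.2]
  squeeze: 40

```text
time_s: 5.15
tool_pos: [0.5166, -0.0709, 0.0576]
tool_rot: [-180.0, -0.0, -10.1]
force: [-0.4, 1.0, -1.8]
grip_width: 0.0257
```

```bash
python3 tilt.py w5; python3 -c "
from h import *
im=read_camera('scene');cv2.imwrite('pics/sc5.png',cv2.resize(im[170:320,230:400,::-1],None,fx=4.5,fy=4,interpolation=cv2.INTER_CUBIC))"
```

```text
5.15 [ 0.5166 -0.0709  0.0576] [-180.     -0.    -10.14] [-0.4  1.  -1.8] [ 0.02  0.07 -0.02] 0.0257
rows end top 179.5 bottom 170.5 sat near [123.11111111  59.77777778   1.88888889   6.        ]
cols 298 348
ztop 0.0696 width 0.0269 endy 0.0449 tilt 4.78
ztop 0.0736 width 0.0261 endy 0.0457 tilt 4.39
ztop 0.0776 width 0.0254 endy 0.0464 tilt 4.0
ztop 0.0816 width 0.0246 endy 0.0472 tilt 3.62
```

View pics/sc5.png

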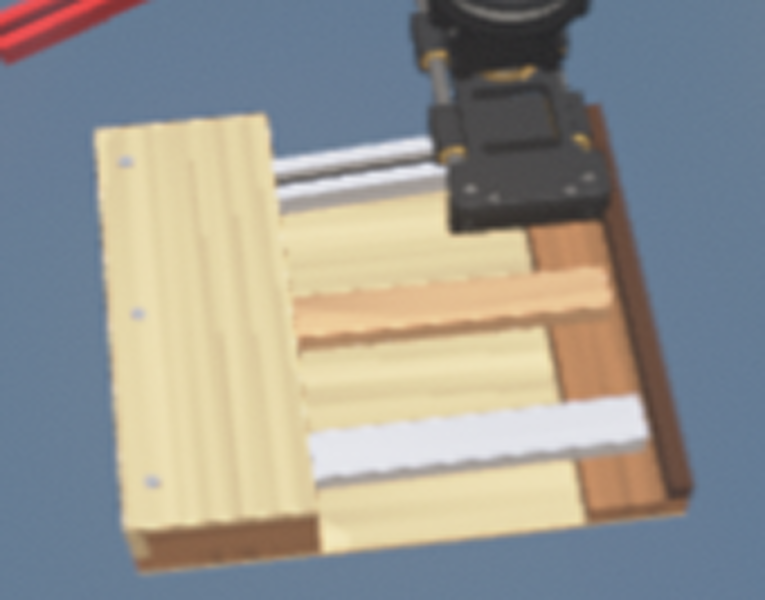

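```bash
python3 - <<'E'
from h import *
F=[];T=[];ims=[]
for i in range(6):
    ims.append(read_camera('side' if i%2 else 'scene'))
    o=telemetry.get_obs();F.append(o['force']);T.append(o['wrist_torque'])
F=np.array(F);T=np.array(T);print(F.mean(0).round(2),F.std(0).round(2),T.mean(0).round(3),T.std(0).round(3))
cv2.imwrite('pics/side5.png',np.mean(ims[1::2],0)[:,:,::-1].astype(np.uint8))
s=cv2.imread('pics/side5.png');cv2.imwrite('pics/side5c.png',cv2.resize(s[165:235,295:365],None,fx=8,fy=8,interpolation=cv2.INTER_CUBIC))
E
```

```text
[ 0.42  0.57 -1.39] [0.19 0.74 0.43] [0.054 0.016 0.012] [0.033 0.03  0.021]
```

View pics/side5c.png

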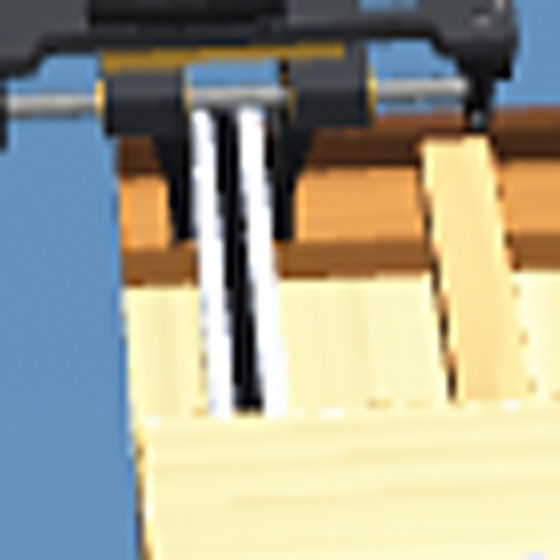

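```bash
python3 - <<'E'
from h import *
im=cv2.imread('pics/sc5.png')
im0=read_camera('scene');cv2.imwrite('pics/sc6.png',im0[:,:,::-1])
cv2.imwrite('pics/sc6c.png',cv2.resize(im0[190:230,280:345,::-1],None,fx=12,fy=12,interpolation=cv2.INTER_CUBIC))
I0=cv2.imread('pics/scene0.png')
cv2.imwrite('pics/sc0c.png',cv2.resize(I0[190:230,280:345],None,fx=12,fy=12,interpolation=cv2.INTER_CUBIC))
c=get_calibration('scene')
def g(im):
    out=[]
    for u in range(293,328,2):
        col=im[195:222,u].astype(int);lum=col.sum(1)/3
        # upper edge: subpixel crossing between blue bg/yellow... 
        d=np.diff(lum);k=np.argmax(d[:14]);w=d[max(k-1,0):k+2].clip(0);e=195+.5+(w*np.arange(max(k-1,0),k+2)).sum()/w.sum()
        out.append((u,round(e,2)))
    return out
th=np.radians(-10.1);xd=np.array([np.cos(th),np.sin(th)]);yd=np.array([-np.sin(th),np.cos(th)]);o=np.array([.591,-.154])
def onplane(u,v,xp):
    a=ray('scene',[(u,v)],.0,c)[0];b=ray('scene',[(u,v)],.1,c)[0]
    fa=(a[:2]-o)@xd-xp;fb=(b[:2]-o)@xd-xp;p=a+(b-a)*fa/(fa-fb)
    return (p[:2]-o)@yd,p[2]
for n,im in(('before',I0),('now',im0[:,:,::-1])):
    pts=np.array([onplane(u,e,-.1005) for u,e in g(im)])
    k=np.polyfit(pts[:,0],pts[:,1],1);r=pts[:,1]-np.polyval(k,pts[:,0]);m=abs(r)<2*np.std(r)
    k=np.polyfit(pts[m,0],pts[m,1],1);print(n,'tilt',np.degrees(np.arctan(k[0])).round(2),'z@-45',np.polyval(k,-.045).round(4),'z@30',np.polyval(k,.03).round(4),'std',np.std(r[m]).round(4), pts[:,0].min().round(3),pts[:,0].max().round(3))
E
```

```text
before tilt -22.67 z@-45 0.0749 z@30 0.0436 std 0.0095 -0.037 0.042
now tilt 6.01 z@-45 0.056 z@30 0.0639 std 0.0017 -0.039 0.042
```

View pics/sc6c.png

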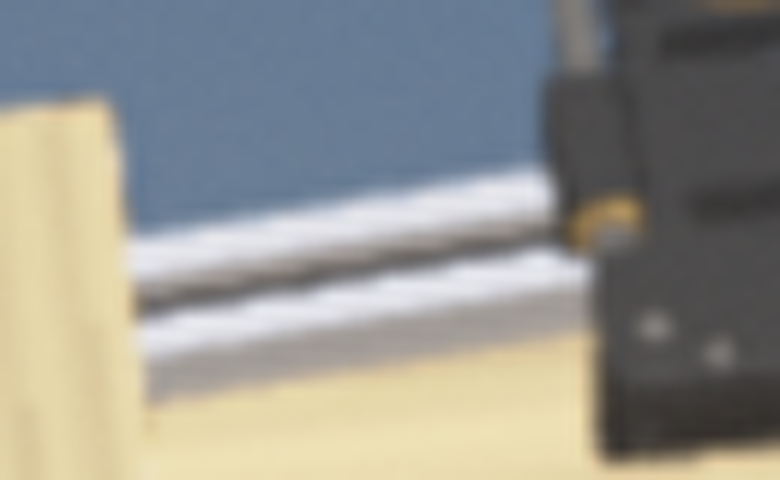

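The tail is resting, tilt is 6–6.7°, and the track's top at the roof edge is about 55 mm, under the 59 mm roof. The far end is about 8 mm above the lip. I'll draw it out along its own axis with a firm grip.

carry_out:
  translation:
    - [0,-0.8,-0.08]
    - [0,-2.0,-0.21]
    - [0,-3.2,-0.34]
    - [0,-4.4,-0.46]
    - [0,-5.2,-0.55]
  turn: [0,0,0,0,0]
  gripper: [0.2,0.2,0.2,0.2,0.2]
  squeeze: 50

```text
time_s: 6.22
tool_pos: [0.526, -0.0183, 0.0632]
tool_rot: [-180.0, -0.0, -10.1]
force: [0.4, 0.6, -3.4]
grip_width: 0.0257
```

```bash
python3 -c "
from h import *
plan(.5172,-.0677,.034,-10.1)
im=read_camera('scene');cv2.imwrite('pics/sc7.png',cv2.resize(im[150:320,230:420,::-1],None,fx=4,fy=3.5,interpolation=cv2.INTER_CUBIC))"
```

```text
t 6.225 pos [ 0.526  -0.0183  0.0632] rot [-1.7998e+02 -1.0000e-02 -1.0070e+01] F [ 0.4  0.6 -3.4] w 0.0257
move cm [0.   5.01 2.92] turn rad 0.0006
```

View pics/sc7.png

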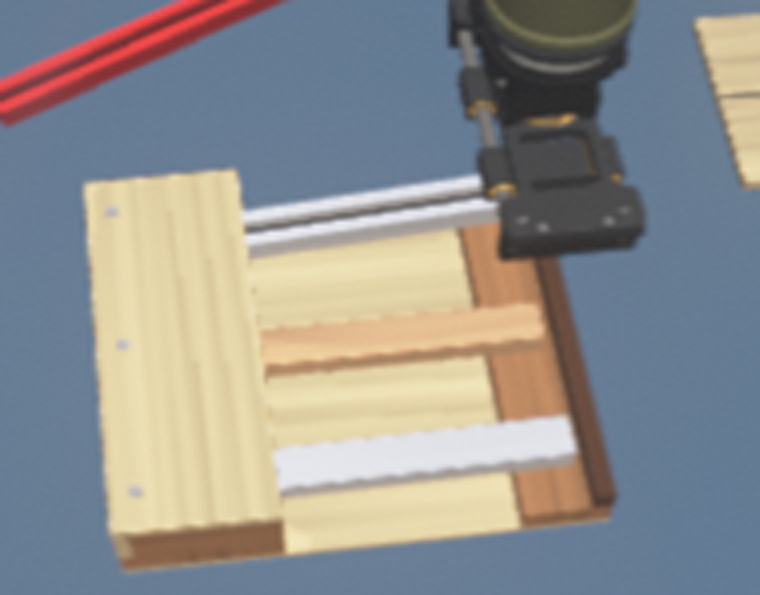

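The track follows with no scraping (about 3 N on the wrist). Drawing the rest out, then lifting.

carry_out:
  translation:
    - [0,-1.2,-0.13]
    - [0,-2.6,-0.28]
    - [0,-4.0,-0.45]
    - [0,-5.0,-0.6]
    - [0,-5.6,-1.2]
  turn: [0,0,0,0,0]
  gripper: [0.2,0.2,0.2,0.2,0.2]

```text
time_s: 6.9
tool_pos: [0.5354, 0.0363, 0.075]
tool_rot: [180.0, 0.0, -10.1]
force: [-0.1, -0.2, -2.6]
grip_width: 0.0253
```

carry_out:
  translation:
    - [0,-1.0,-2]
    - [0,-2,-4]
    - [0,-2.5,-5]
    - [0,-2.5,-5]
  turn: [0,0,0,0]
  gripper: [0.2,0.2,0.2,0.2]

```text
time_s: 7.4
tool_pos: [0.5405, 0.0603, 0.1257]
tool_rot: [-180.0, -0.1, -10.1]
force: [-0.0, -0.3, -3.9]
grip_width: 0.0254
```

```bash
python3 tilt.py w8; python3 -c "
from h import *
im=read_camera('scene');cv2.imwrite('pics/sc8.png',cv2.resize(im[100:320,230:530,::-1],None,fx=2.6,fy=2.6,interpolation=cv2.INTER_CUBIC))"
```

```text
7.4 [0.5405 0.0603 0.1257] [-1.7996e+02 -8.0000e-02 -1.0120e+01] [-0.  -0.3 -3.9] [ 0.1   0.06 -0.02] 0.0254
rows end top 180.21759259259258 bottom 170.5 sat near [79.         38.88888889 12.22222222  7.88888889]
cols 298 348
ztop 0.1377 width 0.0269 endy 0.0445 tilt 5.93
ztop 0.1417 width 0.0262 endy 0.0453 tilt 5.51
ztop 0.1457 width 0.0254 endy 0.0461 tilt 5.09
ztop 0.1497 width 0.0247 endy 0.0468 tilt 4.67
```

View pics/sc8.png

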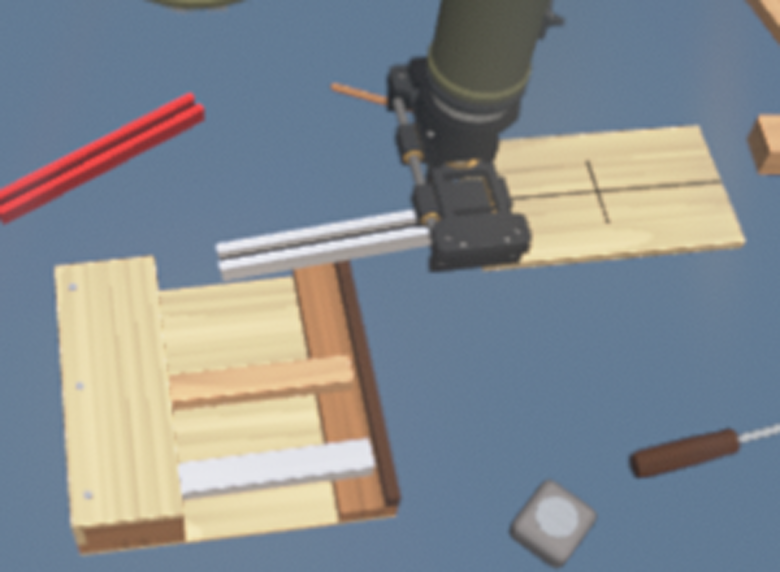

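View pics/w8.png

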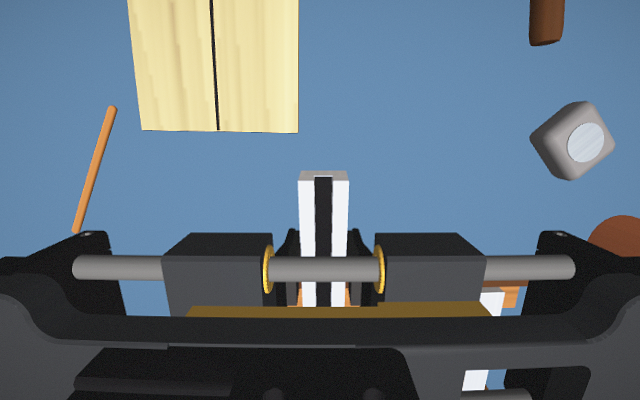

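```bash
python3 -c "
from h import *
plan(.497,.350,.09,-11.6)
c=get_calibration('wrist')
th=np.radians(-11.6);
# panel line and near edge from w8
p=ray('wrist',[(211,5),(218.5,129),(143,130),(297.5,132)],.012,c);print(p)
d=p[0]-p[1];print('line yaw',np.degrees(np.arctan2(-d[0],d[1])))
"
```

```text
t 7.5 pos [0.5395 0.0594 0.1244] rot [ 1.7996e+02  5.0000e-02 -1.0170e+01] F [-0.1 -1.1 -1.9] w 0.0254
move cm [ -9.31 -27.85   3.43] turn rad 0.025
[[0.47414349 0.24841574 0.012     ]
 [0.45336129 0.14600086 0.012     ]
 [0.38096263 0.15894764 0.012     ]
 [0.52636742 0.12967257 0.012     ]]
line yaw -11.470806185850416
```

carry_out:
  translation:
    - [-1.3,-4,0.3]
    - [-3.2,-9.5,1]
    - [-5.1,-15,1.7]
    - [-7,-20.5,2.4]
    - [-8.3,-25,3]
  turn: [0.005,0.01,0.015,0.02,0.025]
  gripper: [0.2,0.2,0.2,0.2,0.2]

```text
time_s: 8.12
tool_pos: [0.501, 0.3225, 0.0937]
tool_rot: [179.9, 0.1, -11.5]
force: [-0.1, 0.3, -1.8]
grip_width: 0.0256
```

```bash
python3 -c "
from h import *
plan(.497,.350,.08,-11.6)"
```

```text
t 8.125 pos [0.501  0.3225 0.0937] rot [ 1.7994e+02  7.0000e-02 -1.1520e+01] F [-0.1  0.3 -1.8] w 0.0256
move cm [-0.94 -2.61  1.37] turn rad 0.0014
```

carry_out:
  translation:
    - [-0.5,-1.3,1.5]
    - [-0.9,-2.6,2.8]
    - [-0.9,-2.6,3.3]
    - [-0.9,-2.6,3.3]
    - [-0.9,-2.6,3.3]
  turn: [0,0,0,0,0]
  gripper: [0.2,0.2,0.2,0.2,0.2]

```text
time_s: 8.75
tool_pos: [0.4997, 0.3468, 0.0627]
tool_rot: [-180.0, -0.1, -11.7]
force: [0.4, -0.3, -2.4]
grip_width: 0.0255
```

```bash
python3 tilt.py w9;python3 -c "
from h import *
plan(.497,.350,.0218,-11.6)
for n in('scene','side'):
  im=read_camera(n);cv2.imwrite(f'pics/{n}9.png',im[:,:,::-1])
a=cv2.imread('pics/scene9.png');cv2.imwrite('pics/scene9c.png',cv2.resize(a[110:230,380:540],None,fx=4.5,fy=4.5,interpolation=cv2.INTER_CUBIC))"
```

```text
8.75 [0.4997 0.3468 0.0627] [-1.7998e+02 -5.0000e-02 -1.1700e+01] [ 0.4 -0.3 -2.4] [0.1  0.03 0.03] 0.0255
rows end top 180.18055555555554 bottom 170.5 sat near [67.11111111 61.88888889  4.44444444  6.33333333]
cols 298 348
ztop 0.0747 width 0.0269 endy 0.0445 tilt 5.86
ztop 0.0787 width 0.0262 endy 0.0453 tilt 5.44
ztop 0.0827 width 0.0254 endy 0.0461 tilt 5.02
ztop 0.0867 width 0.0247 endy 0.0468 tilt 4.6
t 8.8 pos [0.4996 0.3471 0.0628] rot [-1.7996e+02 -6.0000e-02 -1.1670e+01] F [ 0.7  0.5 -3.3] w 0.0255
move cm [-0.32 -0.22  4.1 ] turn rad -0.0013
```

View pics/w9.png

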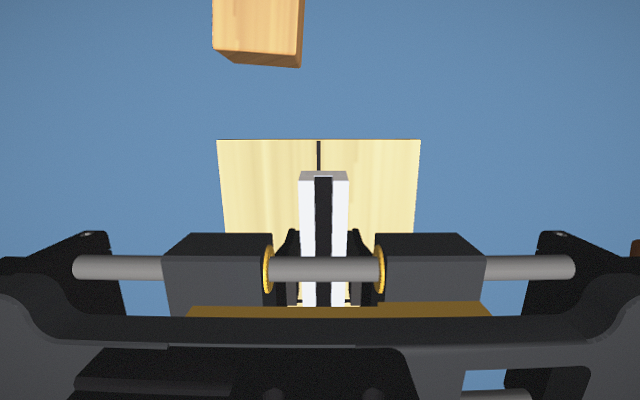

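View pics/scene9c.png

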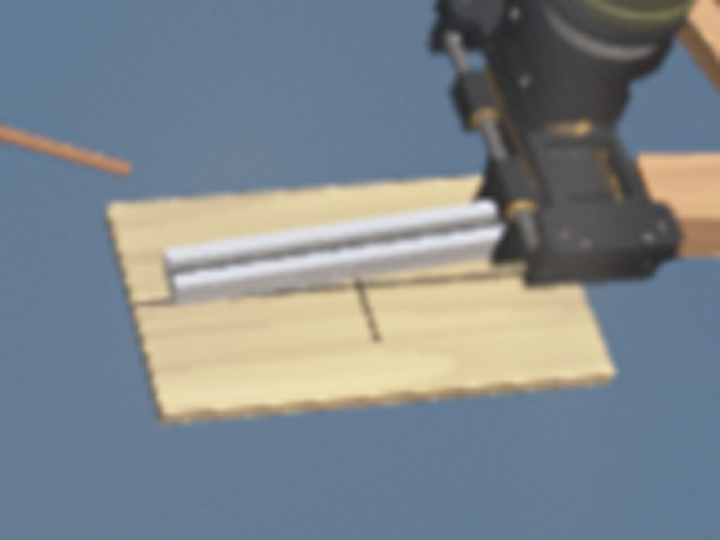

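```bash
python3 - <<'E'
from h import *
o=telemetry.get_obs();c=get_calibration('wrist');im=read_camera('wrist');I=im.astype(int)
th=np.radians(o['tool_rot'][2]);xd=np.array([np.cos(th),np.sin(th)]);yd=np.array([-np.sin(th),np.cos(th)])
loc=lambda px,z:[((p[:2]-o['tool_pos'][:2])@np.array([xd,yd]).T).round(4) for p in ray('wrist',px,z,c)]
def line(r,lo=305,hi=335):
    g=255-I[r,lo:hi].sum(1)/3;g=(g-np.median(g)-15).clip(0);return lo+(g*np.arange(hi-lo)).sum()/g.sum()
print('line',[(r,round(line(r),2),loc([(line(r),r)],.012)) for r in (145,150,155,160,165)])
col=lambda u:[(r,*I[r,u]) for r in range(134,145)]
def edge(u):
    s=I[130:150,u-3:u+4,0].mean(1);d=np.diff(s);k=np.argmax(d);return 130+k+.5
print('edge',[(u,edge(u),loc([(u,edge(u))],.012)) for u in (240,280,360,400)])
def sides(r):
    b=I[r];m=np.where((b.max(1)-b.min(1)<100))[0];return m
# track side edges
for r in (185,195,205,215):
    row=I[r,285:362];sat=row.max(1)-row.min(1);print(r,''.join('#' if s<30 else '.' for s in sat), loc([(285+np.where(sat<30)[0].min()-.5,r),(285+np.where(sat<30)[0].max()+.5,r)],o['tool_pos'][2]+.0135))
def pe(r,lo,hi,sgn):
    d=np.diff(I[r,lo:hi,0])*sgn;return lo+np.argmax(d)+.5
for r in (150,180,210):
    a,b=pe(r,200,240,1),pe(r,400,440,-1);print('panel sides',r,a,b,loc([(a,r),(b,r)],.012))
E
```

```text
line [(145, np.float64(318.99), [array([-0.004 ,  0.0588])]), (150, np.float64(318.98), [array([-0.0041,  0.0551])]), (155, np.float64(319.0), [array([-0.0041,  0.0515])]), (160, np.float64(319.0), [array([-0.0041,  0.0478])]), (165, np.float64(318.99), [array([-0.0041,  0.0441])])]
edge [(240, np.float64(140.5), [array([-0.062 ,  0.0622])]), (280, np.float64(139.5), [array([-0.0325,  0.0628])]), (360, np.float64(139.5), [array([0.0259, 0.0627])]), (400, np.float64(140.5), [array([0.0554, 0.0621])])]
185 .............###################################################............. [array([-0.0145,  0.0423]), array([0.0122, 0.0422])]
195 .............###################################################............. [array([-0.0146,  0.0369]), array([0.0124, 0.0368])]
205 ..............#################################################.............. [array([-0.0142,  0.0314]), array([0.012 , 0.0313])]
215 ..............#################################################.............. [array([-0.0144,  0.0257]), array([0.0121, 0.0257])]
panel sides 150 217.5 420.5 [array([-0.0793,  0.0554]), array([0.0711, 0.0553])]
panel sides 180 220.5 417.5 [array([-0.0792,  0.0328]), array([0.0708, 0.0327])]
panel sides 210 223.5 415.5 [array([-0.0792,  0.009 ]), array([0.0714, 0.0088])]
```

The wrist view shows the pencil line (column 319) parallel to the track and about 3 mm to its left. The panel's end is about 62.5 mm ahead of the TCP, and the track's end about 45–46 mm. Correcting and lowering until the tail nearly touches.

carry_out:
  translation:
    - [-0.3,0.1,0.7]
    - [-0.3,0.1,1.5]
    - [-0.3,0.1,1.8]
    - [-0.3,0.1,1.8]
  turn: [-0.001,-0.001,-0.001,-0.001]
  gripper: [0.2,0.2,0.2,0.2]

```text
time_s: 9.45
tool_pos: [0.4953, 0.3474, 0.0437]
tool_rot: [179.9, 0.0, -11.5]
force: [-1.2, -0.5, -1.8]
grip_width: 0.0255
```

carry_out:
  translation:
    - [0,0,0]
    - [0,0,0.2]
    - [0,-0.05,0.5]
    - [0,-0.1,0.9]
    - [0,-0.12,1.1]
  turn: [0,0,0,0,0]
  gripper: [0.2,0.2,0.2,0.2,0.2]
  squeeze: 6

```text
time_s: 10.07
tool_pos: [0.4958, 0.3491, 0.0328]
tool_rot: [-180.0, -0.0, -11.5]
force: [0.3, 1.0, -0.8]
grip_width: 0.0263
```

```bash
python3 tilt.py w10;python3 -c "
from h import *
plan(.497,.350,.0218,-11.6)"
```

```text
10.075 [0.4958 0.3491 0.0328] [-179.98   -0.    -11.5 ] [ 0.3  1.  -0.8] [ 0.02  0.08 -0.01] 0.0263
rows end top 177.5 bottom 170.5 sat near [68.         65.44444444  3.          5.66666667]
cols 298 348
ztop 0.0448 width 0.0268 endy 0.046 tilt 1.7
ztop 0.0488 width 0.0261 endy 0.0467 tilt 1.4
ztop 0.0528 width 0.0253 endy 0.0474 tilt 1.1
ztop 0.0568 width 0.0246 endy 0.0481 tilt 0.8
t 10.125 pos [0.4957 0.349  0.0326] rot [180.    0.  -11.5] F [ 0.9 -0.2 -0.8] w 0.0261
move cm [ 0.11 -0.12  1.08] turn rad 0.0018
```

carry_out:
  translation:
    - [0,-0.04,0.3]
    - [0,-0.08,0.6]
    - [0,-0.1,0.9]
    - [0,-0.1,1.05]
    - [0,-0.1,1.05]
  turn: [0,0,0,0,0]
  gripper: [0.2,0.2,0.2,0.2,0.2]
  squeeze: 4.5

```text
time_s: 10.75
tool_pos: [0.496, 0.3498, 0.0225]
tool_rot: [-180.0, -0.0, -11.5]
force: [-0.6, -0.2, -1.8]
grip_width: 0.0259
```

```bash
python3 tilt.py w11;python3 - <<'E'
from h import *
plan(.497,.350,.0218,-11.6)
im=cv2.imread('pics/w11.png')[:,:,::-1];I=im.astype(int);o=telemetry.get_obs();c=get_calibration('wrist')
th=np.radians(o['tool_rot'][2]);xd=np.array([np.cos(th),np.sin(th)]);yd=np.array([-np.sin(th),np.cos(th)])
loc=lambda px,z:[((p[:2]-o['tool_pos'][:2])@np.array([xd,yd]).T).round(4) for p in ray('wrist',px,z,c)]
for r in range(128,170,4):
    g=I[r,300:350].sum(1)/3; print(r,int(g.argmin()+300),g.min().round(),np.median(g).round())
for r in (185,205): 
    row=I[r,285:362];sat=row.max(1)-row.min(1);m=np.where(sat<30)[0]+285;print(r,m.min(),m.max())
s=cv2.imread('pics/w11.png');cv2.imwrite('pics/w11c.png',cv2.resize(s[100:240,220:440],None,fx=3.5,fy=3.5))
a=read_camera('scene')[:,:,::-1];cv2.imwrite('pics/scene11c.png',cv2.resize(a[110:230,380:540],None,fx=4.5,fy=4.5,interpolation=cv2.INTER_CUBIC))
E
```

```text
10.75 [0.496  0.3498 0.0225] [-180.     -0.    -11.52] [-0.6 -0.2 -1.8] [ 0.03  0.06 -0.02] 0.0259
rows end top 175.5 bottom 170.5 sat near [68.         67.          2.55555556  4.55555556]
cols 299 348
ztop 0.0345 width 0.0263 endy 0.047 tilt -1.36
ztop 0.0385 width 0.0255 endy 0.0477 tilt -1.57
ztop 0.0425 width 0.0248 endy 0.0484 tilt -1.78
ztop 0.0465 width 0.0241 endy 0.0491 tilt -1.99
t 10.8 pos [0.496  0.3498 0.0225] rot [-179.99   -0.    -11.52] F [ 0.3  0.4 -1.9] w 0.0263
move cm [ 0.09 -0.04  0.07] turn rad 0.0014
128 326 139.0 142.0
132 344 139.0 142.0
136 309 138.0 142.0
140 349 139.0 142.0
144 334 132.0 135.0
148 323 73.0 213.0
152 323 47.0 212.0
156 323 49.0 212.0
160 323 47.0 212.0
164 323 45.0 212.0
168 323 45.0 213.0
185 299 347
205 299 347
```

View pics/w11c.png

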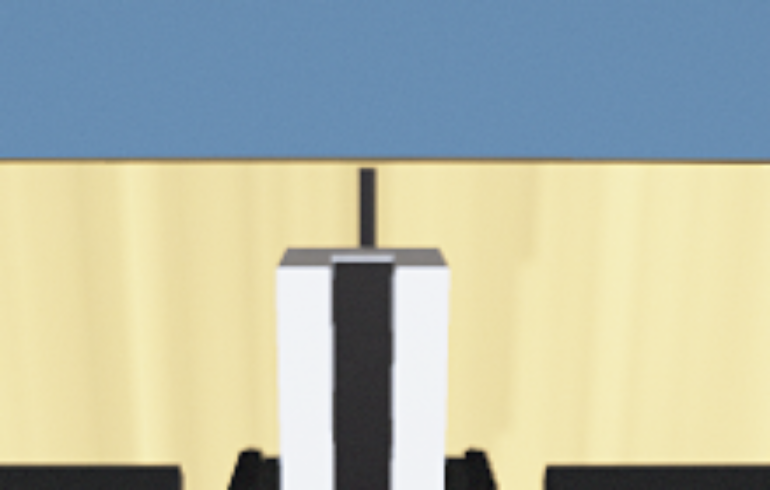

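View pics/scene11c.png

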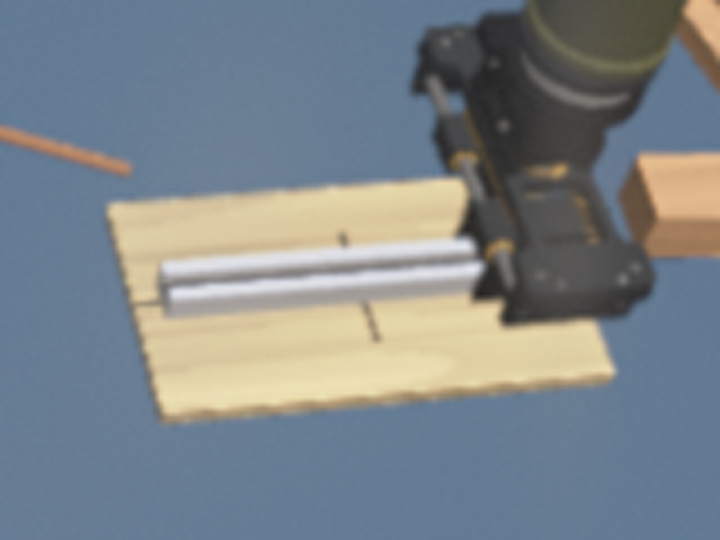

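```bash
python3 - <<'E'
from h import *
c=get_calibration('wrist')
a=ray('wrist',[(323.5,145.7),(323.5,170.5),(324.9,160)],.012,c);print('end gap (want .015)',np.linalg.norm(a[1]-a[0]))
# scene: tail end; crop (160..170,265..315), panel tail edge along line (137,302)
S=lambda p:crop(p,(380,110),(4.5,4.5))
b=ray('scene',S([(136,302),(170,316)]),.012);t=ray('scene',S([(162,264),(166,291),]),.032);print(b,t)
yd=np.array([np.sin(np.radians(11.6)),np.cos(np.radians(11.6))])
print('panel -y edge',b[0][:2]@yd,'tail top',t[:,:2]@yd,'tail bottom near',b[1][:2]@yd)
E
```

```text
end gap (want .015) 0.014753529135098165
[[0.45313268 0.14655551 0.012     ]
 [0.46813073 0.16132564 0.012     ]] [[0.44535612 0.16272444 0.032     ]
 [0.46365938 0.15693548 0.032     ]]
panel -y edge 0.23467712357342665 tail top [0.24895212 0.24696178] tail bottom near 0.2521613562936114
```

Both end gaps are about 15 mm, so the track is centred. Last fraction down, then release.

carry_out:
  translation:
    - [0,0,0.05]
    - [0,0,0.05]
    - [0,0,0.05]
    - [0,0,0.05]
    - [0,0,0.05]
  turn: [0,0,0,0,0]
  gripper: [0.2,0.3,0.35,0.45,0.5]
  squeeze: 3

```text
time_s: 11.48
tool_pos: [0.4961, 0.3498, 0.0221]
tool_rot: [-180.0, -0.0, -11.5]
force: [-0.2, -0.8, -0.9]
grip_width: 0.0405
```

```bash
python3 tilt.py w12
```

```text
11.475 [0.4961 0.3498 0.0221] [-1.800e+02 -1.000e-02 -1.152e+01] [-0.2 -0.8 -0.9] [-0.11  0.09 -0.  ] 0.0405
rows end top 175.5 bottom 170.5 sat near [67.33333333 67.11111111 15.88888889  4.11111111]
cols 299 347
ztop 0.0341 width 0.0257 endy 0.0471 tilt -1.35
ztop 0.0381 width 0.025 endy 0.0478 tilt -1.56
ztop 0.0421 width 0.0243 endy 0.0484 tilt -1.77
ztop 0.0461 width 0.0236 endy 0.0491 tilt -1.98
```

Released, and the track stayed put. Lifting straight up and back out of view.

carry_out:
  translation:
    - [0,0,0]
    - [0,0,-1.5]
    - [0,0,-5]
    - [0,0,-10]
    - [0,0,-14]
  turn: [0,0,0,0,0]
  gripper: [0.6,0.6,0.6,0.6,0.6]

```text
time_s: 12.15
tool_pos: [0.4966, 0.35, 0.1654]
tool_rot: [-179.9, -0.1, -11.5]
force: [0.7, 0.7, -0.5]
grip_width: 0.0522
```

carry_out:
  translation:
    - [0,-4,-1]
    - [0,-9,-2]
    - [0,-14,-2]
    - [0,-17,-2]
    - [0,-17,-2]
  turn: [0,0,0,0,0]
  gripper: [0.6,0.6,0.6,0.6,0.6]

```text
time_s: 12.78
tool_pos: [0.5287, 0.5193, 0.1821]
tool_rot: [-179.9, 0.0, -11.3]
force: [-0.1, -0.3, 0.1]
grip_width: 0.0523
```

```bash
python3 -c "
from h import *
o=telemetry.get_obs();print(o['time_s'],o['tool_pos'])
for n,(y0,y1,x0,x1) in {'scene':(110,320,230,540),'side':(90,270,230,430)}.items():
  im=read_camera(n);cv2.imwrite(f'pics/{n}13.png',im[:,:,::-1]);cv2.imwrite(f'pics/{n}13c.png',cv2.resize(im[y0:y1,x0:x1,::-1],None,fx=2.5,fy=2.5,interpolation=cv2.INTER_CUBIC))
a=cv2.imread('pics/scene13.png');cv2.imwrite('pics/p13.png',cv2.resize(a[140:210,395:525],None,fx=6,fy=6,interpolation=cv2.INTER_CUBIC))
"
```

```text
12.775 [0.52872885 0.51929107 0.18211563]
```

View pics/scene13c.png

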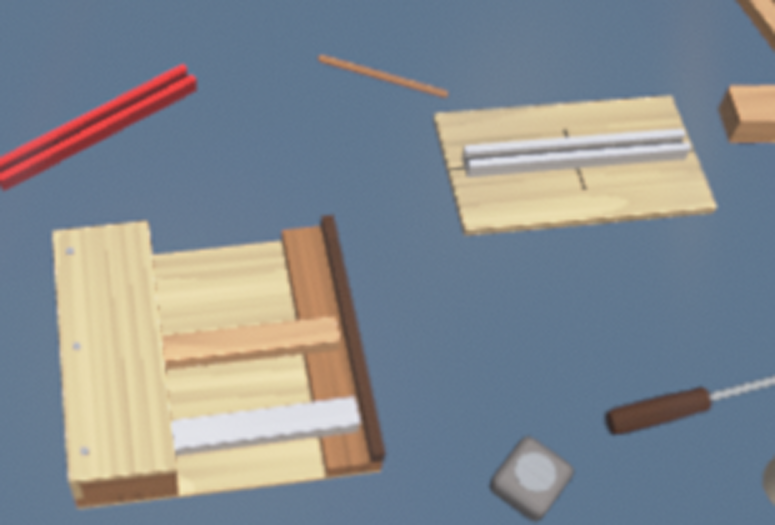

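View pics/p13.png

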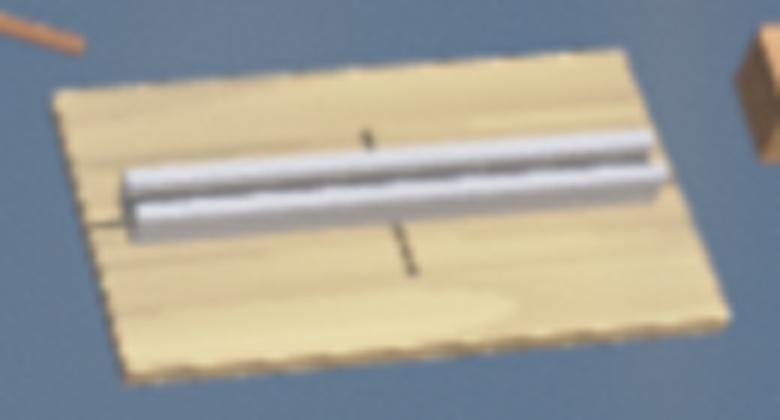

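View pics/side13c.png

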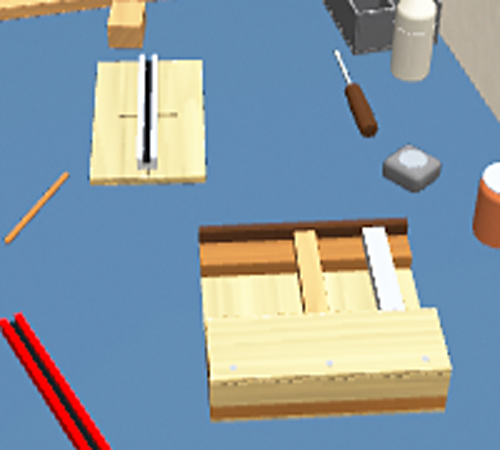

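```bash
python3 - <<'E'
from h import *
P=lambda p:crop(p,(395,140),(6,6))
t=ray('scene',P([(125,172),(650,131),(670,166),(135,204)]),.032);print(t)
m=t.mean(0);print('centre',m,'cross .482 .2775')
for a,b in((0,1),(3,2)):
    d=t[b]-t[a];print(np.linalg.norm(d),np.degrees(np.arctan2(-d[0],d[1])))
c=m[:2]-np.array([.482,.2775]);th=np.radians(-11.6)
print('dx,dy panel',c@[np.cos(th),np.sin(th)],c@[-np.sin(th),np.cos(th)])
E
```

```text
[[0.44512452 0.16227805 0.032     ]
 [0.49330351 0.39737942 0.032     ]
 [0.51315534 0.39600878 0.032     ]
 [0.4620819  0.15929272 0.032     ]]
centre [0.47841632 0.27873975 0.032     ] cross .482 .2775
0.23998722820648355 -11.581198918430744
0.24216314465908337 -12.175398185643264
dx,dy panel -0.003759772934539189 0.0004938246472660744
```

```bash
python3 -c "
from cell import sign_off;print(sign_off())"
```

```text
the job is handed in; nothing more can be done
None
```

The grooved track is lying groove up on the plywood panel, along the pencil line and centred on the cross mark. I gripped it near its open end, tilted it over the lip, and drew it out from under the roof along its own axis. I set it down tail first, lowered it flat, then let go and backed the arm away. I handed in at about 13 s, well under the 38 s limit.

**What the last checks showed:**
- **Line and angle:** the track's far top edge is 240 mm long at -11.6°, the same as the pencil line. It lies 13 mm (half the track's width) from the line, so the track is centred across it.
- **Ends:** about 15 mm of panel shows beyond each end (14.8 mm measured at one end, 12–14 mm read at the other), where exact centring leaves 15 mm.
- **Rack:** the plain bar and the wooden stick still lie in their lanes. Wrist force stayed under about 4 N in every reading.

**What disagreed:**
- **Tilt:** the wrist camera read 4–6° while the lift height gave about 6.7° and the scene camera 6.0°. The tilt when drawing out was therefore a little under the 7° you gave. I moved along the track's own axis for that reason, and it cleared the lip and roof with no sign of scraping.
- **Centre:** a final four-corner fit put the centre 3.8 mm off the line. I discounted it because it gave a width of only 17–20 mm for a 26 mm track, meaning the near edge was picked wrongly. The far edge and the wrist view both put it within about 1 mm.

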